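# Reload the battery cell tester

## Task

Turn the torque knob on top of the cell tester back anticlockwise past its detent to release the contacts, pull the tester's tray out to its stop, move the tested cell from it to the grey out-tray, and lay every waiting cell from the rubber mat flat in the test tray with its terminal studs pointing into the machine. Then push the tray fully home, and only then turn the knob clockwise again until it clicks past its detent and stays there. Leave the scanner, tape and screwdriver where they are.

Things in the scene. Friction and masses are not known exactly. Their poses are not given: they have to be found in the camera images.
- tester: white bench-top cell tester, 350 mm wide, 270 mm deep, 100 mm high, fixed. Origin: middle of the lower edge of its front face, at bench height; x points into the machine (away from the robot), z up. Top surface at z = 100 mm
- tray (a joint): how far the pull-out test tray stands out of the tester front, m: 0 fully in, 0.145 at its outer stop; it moves along the tester's -x. Sliding friction about 2 N
- tray_handle (a point): middle of the tray's round steel bar handle, 110 mm long along the tester's y, 10 mm thick, its axis 50 mm in front of the tray's front panel and 80 mm above the bench (20 mm under the tester's top); moves with the tray. The panel is 314 mm wide and its top edge is 88 mm above the bench
- tray_floor (a point): centre of the tray's inner floor, 16 mm above the bench; inside, the tray is 135 mm long (x) and 290 mm wide (y), with side and rear walls 10 mm high and the front panel 72 mm above the floor; axes as the tester's, x towards the contacts at the back of the machine; moves with the tray. When the tray is fully out the whole floor is in front of the tester
- knob (a joint): angle of the torque knob, rad, growing clockwise seen from above; stops at 0 and 1.35. 1.25 to 1.35: clamped (its start); 0 to 0.75: released. Between, a detent resists with about 0.3 N m: past its peak at 1.0 the knob clicks on to the far side; let go short of it the knob springs back. Elsewhere it turns easily and stays put
- knob_grip (a point): grip point of the knob on top of the tester, near its right front (65 mm behind the front face, 85 mm to its right): black bar 58 mm long (this point's x), 16 mm thick (y), 30 mm high; the point is on the turning axis, 134 mm above the bench; bar top 16 mm higher, bar foot 14 mm lower. At 0 the bar lies along the tester's x; the point turns with the knob
- tested_cell: the cell that has already been tested: same kind and size as the others (96 x 40 x 24 mm, lying flat); at the start it lies inside the closed tray. Origin: centre of the underside; x along the length towards the studs, z up
- out_tray: open grey plastic tray for tested cells, 210 x 160 mm (x, y), 15 mm high, walls and floor 5 mm, fixed on the bench to one side of the tester. Origin: centre of the underside
- kit_mat: black rubber mat 270 x 200 mm (x, y), 3 mm thick, fixed on the bench on the other side; the waiting cells lie on it. Origin: centre of the underside
- scanner: black hand-held code scanner lying on the bench, a bystander. Origin: under its head
- tape: clear roll of tape, 90 mm across, 24 mm high, lying flat, a bystander. Origin: centre of the underside
- driver: screwdriver lying on the bench between the robot and the tester, a bystander. Origin: underside, along its length
- cell_a: flat prismatic battery cell waiting to be tested: blue-wrapped aluminium block 96 x 40 x 24 mm (length x, width y, height z), 0.2 kg, lying flat. Two small steel terminal studs, side by side, stand 6 mm out of its +x end. Origin: centre of the underside; x along the length towards the studs, z up. 2 to 4 of the four waiting cells are present
- cell_a_studs (a point): middle of the stud end of that cell, 54 mm from the cell's origin along its length, 12 mm above its underside; moves with the cell
- cell_b: flat prismatic battery cell waiting to be tested: blue-wrapped aluminium block 96 x 40 x 24 mm (length x, width y, height z), 0.2 kg, lying flat. Two small steel terminal studs, side by side, stand 6 mm out of its +x end. Origin: centre of the underside; x along the length towards the studs, z up. 2 to 4 of the four waiting cells are present
- cell_b_studs (a point): middle of the stud end of that cell, 54 mm from the cell's origin along its length, 12 mm above its underside; moves with the cell
- cell_c: flat prismatic battery cell waiting to be tested: blue-wrapped aluminium block 96 x 40 x 24 mm (length x, width y, height z), 0.2 kg, lying flat. Two small steel terminal studs, side by side, stand 6 mm out of its +x end. Origin: centre of the underside; x along the length towards the studs, z up. 2 to 4 of the four waiting cells are present
- cell_c_studs (a point): middle of the stud end of that cell, 54 mm from the cell's origin along its length, 12 mm above its underside; moves with the cell
- cell_d: flat prismatic battery cell waiting to be tested: blue-wrapped aluminium block 96 x 40 x 24 mm (length x, width y, height z), 0.2 kg, lying flat. Two small steel terminal studs, side by side, stand 6 mm out of its +x end. Origin: centre of the underside; x along the length towards the studs, z up. 2 to 4 of the four waiting cells are present
- cell_d_studs (a point): middle of the stud end of that cell, 54 mm from the cell's origin along its length, 12 mm above its underside; moves with the cell
Things that resemble listed ones, but are neither listed nor needed, are in the scene too. What is shaped like the cell_d but white is not meant.

How it is judged (in metres and radians):
On the way, in this order (a step that is already met when the one before it is completed fails the run):
1. the knob is turned back past its detent (value of joint knob below 0.85 rad), for 0.2 s.
2. the test tray is pulled out to its stop (value of joint tray above 0.138 m), for 0.2 s.
3. with the tray out, the tested cell lies in the out-tray and every waiting cell lies flat in the test tray, studs to the machine (value of joint tray above 0.09 m and x of tested_cell in the frame of out_tray between -0.06 and 0.06 m and y of tested_cell in the frame of out_tray between -0.065 and 0.065 m and z of tested_cell in the frame of out_tray between -0.003 and 0.012 m and angle between each of tested_cell, cell_a, cell_b, cell_c, cell_d's own z axis and vertical below 0.2 rad and contact force between the fingers and tested_cell below 0.2 N and x of cell_a in the frame of tray_floor between -0.024 and 0.024 m and y of cell_a in the frame of tray_floor between -0.128 and 0.128 m and z of cell_a in the frame of tray_floor between -0.006 and 0.008 m and x of each of cell_a_studs, cell_b_studs, cell_c_studs, cell_d_studs in the frame of tray_floor above 0.025 m and contact force between the fingers and cell_a below 0.2 N and x of cell_b in the frame of tray_floor between -0.024 and 0.024 m and y of cell_b in the frame of tray_floor between -0.128 and 0.128 m and z of cell_b in the frame of tray_floor between -0.006 and 0.008 m and contact force between the fingers and cell_b below 0.2 N and x of cell_c in the frame of tray_floor between -0.024 and 0.024 m and y of cell_c in the frame of tray_floor between -0.128 and 0.128 m and z of cell_c in the frame of tray_floor between -0.006 and 0.008 m and contact force between the fingers and cell_c below 0.2 N and x of cell_d in the frame of tray_floor between -0.024 and 0.024 m and y of cell_d in the frame of tray_floor between -0.128 and 0.128 m and z of cell_d in the frame of tray_floor between -0.006 and 0.008 m and contact force between the fingers and cell_d below 0.2 N), for 0.3 s.
4. the tray is pushed fully home (value of joint tray below 0.005 m), for 0.2 s.
5. the knob has clicked past its detent (value of joint knob above 1.15 rad), for 0.3 s.
At the end, for the whole second after the job is handed in: Tray home within 5 mm; knob past its click (over 1.15 rad); every waiting cell present flat (within 0.2 rad) on the test tray floor, studs to the back; the tested cell flat on the out-tray floor; all released and at rest (value of joint tray below 0.005 m and value of joint knob above 1.15 rad and x of tested_cell in the frame of out_tray between -0.06 and 0.06 m and y of tested_cell in the frame of out_tray between -0.065 and 0.065 m and z of tested_cell in the frame of out_tray between -0.003 and 0.012 m and angle between each of tested_cell, cell_a, cell_b, cell_c, cell_d's own z axis and vertical below 0.2 rad and contact force between the fingers and tested_cell below 0.2 N and x of cell_a in the frame of tray_floor between -0.024 and 0.024 m and y of cell_a in the frame of tray_floor between -0.128 and 0.128 m and z of cell_a in the frame of tray_floor between -0.006 and 0.008 m and x of each of cell_a_studs, cell_b_studs, cell_c_studs, cell_d_studs in the frame of tray_floor above 0.025 m and contact force between the fingers and cell_a below 0.2 N and x of cell_b in the frame of tray_floor between -0.024 and 0.024 m and y of cell_b in the frame of tray_floor between -0.128 and 0.128 m and z of cell_b in the frame of tray_floor between -0.006 and 0.008 m and contact force between the fingers and cell_b below 0.2 N and x of cell_c in the frame of tray_floor between -0.024 and 0.024 m and y of cell_c in the frame of tray_floor between -0.128 and 0.128 m and z of cell_c in the frame of tray_floor between -0.006 and 0.008 m and contact force between the fingers and cell_c below 0.2 N and x of cell_d in the frame of tray_floor between -0.024 and 0.024 m and y of cell_d in the frame of tray_floor between -0.128 and 0.128 m and z of cell_d in the frame of tray_floor between -0.006 and 0.008 m and contact force between the fingers and cell_d below 0.2 N and linear speed of each of cell_a, cell_b, cell_c, cell_d, tested_cell below 0.02 m/s); the robot touches nothing.
It fails at once if the scanner, the tape or the screwdriver is moved more than 40 mm (distance of any of scanner, tape, driver from where it was at the start of the episode above 0.04 m).
It fails at once if the knob is in its clamped position while the tray is not home (value of joint knob above 1 rad and value of joint tray above 0.015 m).
Of cell_a, cell_b, cell_c, cell_d only 2 to 4 are there at a start; the rules pass over those that are not, and their reading is None.
At some moment in a run one of cell_a, cell_b, cell_c, cell_d, tested_cell may be knocked a few centimetres aside while the robot is not near it.
It also fails if it takes over 210 s, if anything falls off the work surface, if the arm or the gripper's body presses on something with over 40 N, if the wrist force passes 120 N, or if a joint passes its speed limit or range.

## Robot

A 6-joint arm with a two-finger parallel gripper is mounted at the origin on the work surface. World frame = base frame: x ahead of the robot, y to its left, z up, the work surface at z = 0. Lengths are in m, angles in degrees, forces in N, time in s.
With the tool pointing down it reaches from about 0.3 to 0.75 m from the base axis. Payload 8.5 kg.
Tool frame: the origin (TCP) lies midway between the tips of the shut fingers; the grasp point (between the pads) lies 19 mm behind it; z points along the fingers, y is the line along which they close (so a half turn about z gives the same grasp; the last joint's range is limited). The gripper opens to 85 mm and grips with 20 to 120 N. Pads are 22 mm wide; open, the fingers measure 114 mm over their backs; the gripper's body (76 mm by 85 mm) begins 54 mm behind the grasp point. The pads swing forward as they close: fully open they stand 13 mm farther back than shut.
Start: joints at [-12.336, 21.807, 74.336, -0, 83.858, -12.336], TCP at [0.55, 0, 0.231] pointing down, gripper open.
Joint ranges: [-178.18, 178.18], [-50.72, 133.34], [12.68, 142.11], [-81.47, 261.47], [9.98, 163.14], [-165.26, 165.26]. Speed limits (degrees/s): [136.94, 136.94, 180, 180, 180, 180].

## Interface

Orientations are given as a 3x3 rotation matrix whose columns are the frame's x, y, z axes.
In Python, from rig import observe, optics, order, spotter gives the robot as it stands.
- The arm moves only by the tool move_arm, never from a script. Its argument "series" is text: rows parted by semicolons, each of 5 numbers parted by spaces: the shift along the tool's x, y, z in cm, then the turn about the tool's z in degrees, then the opening, from -1 (shut) to 1 (fully open). A call has 1 to 8 rows; each row is the pose to reach, as a shift and turn from the pose commanded when the call began, along the tool's axes at that moment; what a row does not reach only later rows make up. A row lasts 1/8 s, in which the tool goes at most 62.5 mm and 10.7 degrees, less where a joint would pass 70% of its speed; a pose out of reach is approached as far as the arm can. A call with a gripper value outside its range is refused whole. The fingers move at their own pace and stop on an object; "force" is the grip in N (left out, the last holds). Time passes only in rows, so rows that repeat a pose let the fingers close. It gives the time, the measured TCP pose, the force, the opening and the grip force at its end, in the units of the state.
- observe(): the state, without advancing time (a new reading comes with each control period).
- optics.get_image(name): name is "scene" or "side" or "wrist"; returns a dict with "pixels" (420x560x3 uint8, blue, green, red), "camera_matrix" (3x3 intrinsics, pixels), "dist" ([k1, k2, p1, p2, k3] as OpenCV has them; the pictures are not rectified), "rvec" (rotation vector, rad) and "tvec" (3), from world to camera coordinates, as OpenCV has them. Camera axes: x right, y down, z forward; pixel columns grow to the right and rows downward; lengths in m; the calibration is good to about 2 mm. A picture is of the moment at which its call begins. There is no depth.
- order.close_job(): hands the job in; it is judged then, once.
Trained networks look in the newest picture that a camera, given by its name, has taken for a name from the list of things; names that differ only in an ending like _2 or _b are one class to them, and where a whole thing is asked for, a point or a joint stands for the part that bears it (a point fixed in the world has none). Each returns a list of dicts, best first, with "score" (0 to 1); they miss things now and then, are a little off and sometimes report something else, mostly with a low value. They report only what shows in the picture. A call takes as long as a camera call. They do not tell look-alikes from the thing itself.
- spotter.find_in(thing, camera): "point" ([x, y, z] in m, in world coordinates, good to about 4 mm: the middle of the surface that is visible of it).
- spotter.cut_out(thing, camera): "pixels" (420x560 bool, what is visible of it).
- spotter.mark_of(thing, camera): "point" ([x, y, z] in m, in world coordinates, good to about 4 mm: a listed point, or the origin of a listed thing).
The state is a dict: "time_s": time; "q": joint angles; "qvel": joint speeds; "joint_efforts": joint torques, N m; "position": TCP position; "tool_rot": TCP orientation; "ft_force": force on the tool from outside, world axes, zero at the start; "wrist_torque": the same for the moment, N m; "grip_width": finger opening in m; "gripper_force": force on a finger pad.
Only numpy, scipy, OpenCV 4.12 (cv2) and the standard library are available. Lean on these libraries where they do the work, as an engineer would, in place of code of your own. Each camera call takes 0.05 s, during which the arm holds its last target. There are 200 camera calls.

## Working session

There is one attempt and no reset: what is moved stays moved. The work goes in short steps, Python scripts to look and compute and a tool call to move; the robot and the scene stay as the last step left them, time stands still between calls to the robot, and variables do not carry over. Pictures are saved under pics/ and viewed, at most 14 in all, crops included, and the job is handed in when it is done.

Besides the shell and the picture viewer there is one more tool, called after "Emit:" as a command line: name --argument value ..., lists and objects as JSON in quotes. move_arm: Moves the arm, as the interface text tells. Its arguments: {"type":"object","properties":{"series":{"type":"string"},"force":{"type":"number"}},"required":["series"]}

```bash
mkdir -p pics; ls
cat > h.py <<'E'
import numpy as np, cv2
from rig import observe, optics, order, spotter
def pic(cam,fn):
    im=optics.get_image(cam); cv2.imwrite('pics/'+fn,im['pixels']); return im
def proj(im,P):
    p,_=cv2.projectPoints(np.array(P,float).reshape(-1,3),np.array(im['rvec']),np.array(im['tvec']),np.array(im['camera_matrix']),np.array(im['dist']));return p[:,0]
def ray(im,uv,z):
    u=cv2.undistortPoints(np.array(uv,float).reshape(-1,1,2),np.array(im['camera_matrix']),np.array(im['dist']))[:,0]
    R=cv2.Rodrigues(np.array(im['rvec']))[0];C=-R.T@np.array(im['tvec']).ravel()
    d=np.c_[u,np.ones(len(u))]@R
    return C+d*((z-C[2])/d[:,2])[:,None]
def shift(target,yaw=None):
    s=observe();R=np.array(s['tool_rot']);return (R.T@(np.array(target)-s['position'])*100).round(2)
E
python3 - <<'E'
from h import *
a=pic('scene','s0.png');b=pic('side','d0.png')
cv2.imwrite('pics/b0.png',np.vstack([a['pixels'],b['pixels']])[:, :])
for c in ['scene','side']:
  for t in ['tester','tray_handle','knob_grip','tested_cell','out_tray','kit_mat','scanner','tape','driver','cell_a','cell_a_studs']:
    print(c,t,[(np.round(r['point'],3).tolist(),round(r['score'],2)) for r in spotter.mark_of(t,c)][:7])
s=observe();print(s['time_s'],np.round(s['tool_rot'],2).tolist(),s['grip_width'])
E
```

```text
pics
scene tester [([0.622, 0.017, -0.001], 0.96)]
scene tray_handle [([0.578, 0.284, 0.002], 0.63), ([0.576, 0.015, 0.08], 0.49)]
scene knob_grip []
scene tested_cell []
scene out_tray [([0.478, -0.324, -0.002], 0.8), ([0.576, 0.016, 0.08], 0.61)]
scene kit_mat [([0.515, 0.337, 0.001], 0.96)]
scene scanner []
scene tape [([0.345, -0.204, 0.004], 0.64)]
scene driver [([0.577, 0.284, 0.003], 0.62), ([0.397, 0.012, -0.004], 0.5)]
scene cell_a [([0.8, 0.304, -0.001], 0.83), ([0.578, 0.401, 0.001], 0.61), ([0.592, 0.531, 0.004], 0.61), ([0.435, 0.388, 0.004], 0.6), ([0.58, 0.284, 0.005], 0.58)]
scene cell_a_studs []
side tester [([0.624, 0.016, -0.0], 0.96)]
side tray_handle [([0.576, 0.014, 0.082], 0.65), ([0.639, 0.288, 0.015], 0.52)]
side knob_grip [([0.697, -0.058, 0.135], 0.8), ([0.573, 0.014, 0.079], 0.69)]
side tested_cell []
side out_tray [([0.477, -0.322, -0.0], 0.87)]
side kit_mat [([0.507, 0.34, 0.002], 0.63)]
side scanner [([0.338, 0.172, 0.002], 0.69)]
side tape [([0.344, -0.206, 0.002], 0.7), ([0.435, 0.39, -0.0], 0.59)]
side driver [([0.397, 0.011, 0.001], 0.59)]
side cell_a [([0.799, 0.303, 0.001], 0.87), ([0.435, 0.39, -0.002], 0.84), ([0.581, 0.406, 0.0], 0.74), ([0.578, 0.28, 0.001], 0.69), ([0.624, 0.018, -0.003], 0.68), ([0.588, 0.531, 0.003], 0.62)]
side cell_a_studs []
1.2 [[0.0, 1.0, -0.0], [1.0, -0.0, 0.0], [0.0, -0.0, -1.0]] 0.08559530900765092
```

View pics/s0.png

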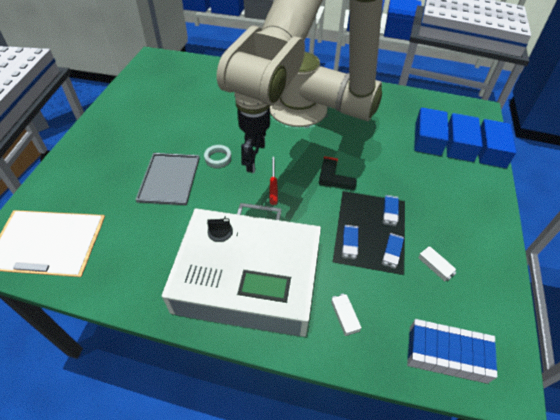

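View pics/d0.png

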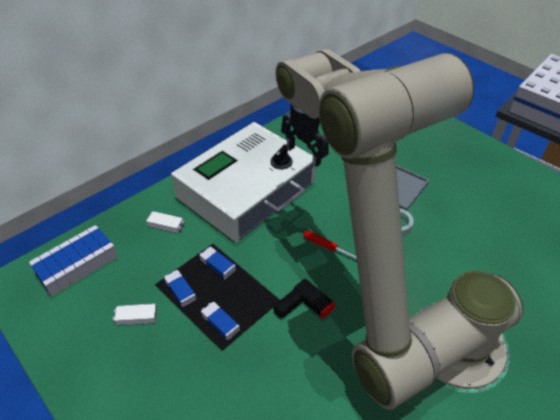

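```bash
cat >> h.py <<'E'
from scipy.optimize import minimize
def box(x,y,yaw,L,W,z0,z1,ox=0):
    c,s=np.cos(yaw),np.sin(yaw)
    return [[x+c*a-s*b,y+s*a+c*b,z] for a in (ox-L/2,ox+L/2) for b in (-W/2,W/2) for z in (z0,z1)]
def fit(views,x0,L,W,z0,z1,ox=0,yaws=None):
    "views: (im,mask); pose by silhouette IoU"
    def cost(p):
        c=0
        for im,m in views:
            h=cv2.convexHull(proj(im,box(*p,L,W,z0,z1,ox)).astype(np.float32))
            r=np.zeros(m.shape,np.uint8);cv2.fillConvexPoly(r,np.round(h*16).astype(int),255,cv2.LINE_AA,4)
            r=r/255.;c-=np.minimum(r,m).sum()/np.maximum(r,m).sum()
        return c/len(views)
    best=None
    for y in (yaws if yaws is not None else np.arange(0,np.pi,np.pi/8)):
        p=minimize(cost,[x0[0],x0[1],y],method='Nelder-Mead',options=dict(initial_simplex=np.array([x0[0],x0[1],y])+np.array([[0,0,0],[.01,0,0],[0,.01,0],[0,0,.2]]),xatol=1e-4,fatol=1e-4))
        if best is None or p.fun<best.fun: best=p
    return best.x,-best.fun
E
python3 - <<'E'
from h import *
im={c:optics.get_image(c) for c in ('scene','side')}
M={}
for c in im:
    M[c]=[r['pixels'] for r in spotter.cut_out('cell_a',c)]
    t=spotter.cut_out('tester',c); M[c+'t']=t[0]['pixels'] if t else None
for p in [(0.435,0.389),(0.580,0.403),(0.579,0.283)]:
    v=[]
    for c in im:
        u=proj(im[c],[*p,.015])[0]
        for m in M[c]:
            ys,xs=np.nonzero(m)
            if len(xs)<1500 and np.hypot(xs.mean()-u[0],ys.mean()-u[1])<12: v.append((im[c],m));print(c,len(xs));break
    print(p,[fit([w],p,.096,.04,.003,.027) for w in v],fit(v,p,.096,.04,.003,.027))
print('tester',fit([(im['scene'],M['scenet'])],(.757,.017),.27,.35,0,.1,0,[-.15,0,.15]))
x=im['scene']['pixels'];z=lambda a,k:cv2.resize(a,None,fx=k,fy=k,interpolation=cv2.INTER_CUBIC)
a=z(x[185:280,325:465],4)
b=z(im['side']['pixels'][235:355,100:285],4)[:, :740]
cv2.imwrite('pics/c1.png',np.hstack([cv2.resize(a,(400,271)),cv2.resize(b,(400,271))]))
cv2.imwrite('pics/c1.png',np.vstack([cv2.resize(a,(560,290)),cv2.resize(b,(560,310))]) if 0 else cv2.imread('pics/c1.png'))
c=z(x[200:255,180:330],5);cv2.imwrite('pics/c2.png',c)
E
```

```text
scene 369
side 756
(0.435, 0.389) [(array([0.4253015 , 0.38584094, 3.11799727]), np.float64(0.7837066628620344)), (array([0.43254888, 0.38636918, 3.13615307]), np.float64(0.9140068204460112))] (array([ 0.43251114,  0.38619805, -0.00841204]), np.float64(0.8444516624819138))
scene 503
side 598
(0.58, 0.403) [(array([0.57466803, 0.40436905, 3.01339985]), np.float64(0.8976238642691496)), (array([0.57745974, 0.40355625, 2.9579847 ]), np.float64(0.8702810348675514))] (array([0.57540726, 0.40425857, 3.00747079]), np.float64(0.877603635272296))
scene 440
side 560
(0.579, 0.283) [(array([0.57241921, 0.28049794, 3.20502125]), np.float64(0.8133931949820996)), (array([0.58018751, 0.28200689, 3.15224068]), np.float64(0.8451233981964881))] (array([0.57950636, 0.28110769, 3.18985898]), np.float64(0.8235237485741065))
tester (array([0.75461328, 0.03050094, 0.0793918 ]), np.float64(0.9654667928887447))
```

View pics/c1.png

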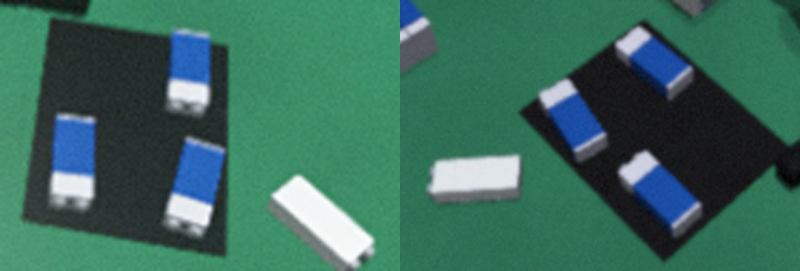

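View pics/c2.png

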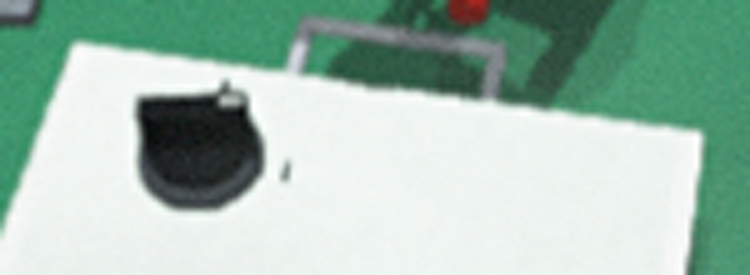

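The three blue-wrapped cells on the black mat (s0.png about (350,241), (394,250) and (391,209)) are the waiting ones. Their white stud ends all point away from the robot. The two all-white blocks off the mat (437,262) and (346,313) are look-alikes. The enlarged crop shows the knob's bar crosswise, in its clamped position. Next I hover over the knob.

Emit:
move_arm --series "-2 5 0 -10 0.2; -4 10 0 -20 0.2; -6 14.4 0 -20 0.2; -6 14.4 0 -20 0.2; -6 14.4 0 -20 0.2" --force 60

```text
time_s: 2.12
position: [0.6936, -0.0597, 0.2311]
tool_rot: [[-0.342, 0.94, -0.001], [0.94, 0.342, 0.0], [0.001, -0.001, -1.0]]
ft_force: [-0.2, 0.5, 0.6]
grip_width: 0.051
gripper_force: 0.0
```

Run:
```python
from h import *
s=observe();print(s['position'],s['grip_width'],np.round(s['tool_rot'],3).tolist())
w=pic('wrist','w1.png')
print(cv2.Rodrigues(w['rvec'])[0].round(2).tolist(), w['tvec'])
print([(np.round(r['point'],3).tolist(),round(r['score'],2)) for r in spotter.mark_of('knob_grip','wrist')])
m=spotter.cut_out('driver','scene');im=optics.get_image('scene')
for r in m:
    ys,xs=np.nonzero(r['pixels']);print(r['score'],len(xs));P=ray(im,np.c_[xs,ys],0.012);print(P.min(0),P.max(0))
```

```text
[ 0.69357278 -0.05972701  0.23110717] 0.051035325022648195 [[-0.342, 0.94, -0.001], [0.94, 0.342, 0.0], [0.001, -0.001, -1.0]]
[[0.94, 0.34, -0.0], [0.33, -0.89, 0.32], [0.11, -0.3, -0.95]] [-0.63083283 -0.31979786  0.28821109]
[([0.693, -0.058, 0.134], 0.71), ([0.621, 0.015, 0.001], 0.52)]
0.71 202
[ 0.38321454 -0.0033663   0.012     ] [0.49759861 0.04061497 0.012     ]
```

View pics/w1.png

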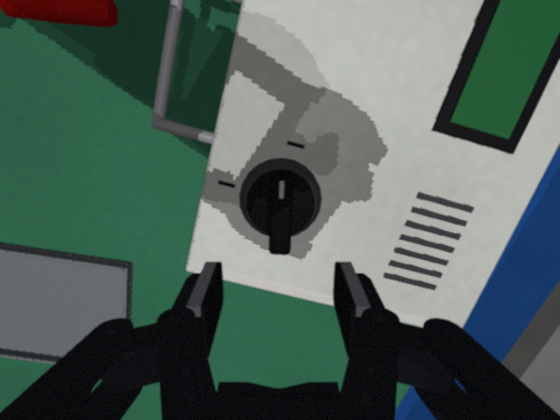

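The wrist view shows the knob bar at (280,215), vertical in the picture, centred between the fingers and aligned with the tool's x. I descend, grip and turn back.

Emit:
move_arm --series "0.1 0 5 0 0.2; 0.1 0 9 0 0.2; 0.1 0 10.6 0 0.2; 0.1 0 10.6 0 -1; 0.1 0 10.6 0 -1; 0.1 0 10.6 0 -1; 0.1 0 10.6 0 -1; 0.1 0 10.6 0 -1" --force 80

```text
time_s: 3.32
position: [0.6949, -0.0589, 0.1278]
tool_rot: [[-0.342, 0.94, 0.005], [0.94, 0.342, -0.001], [-0.002, 0.005, -1.0]]
ft_force: [2.8, 2.2, 5.9]
grip_width: 0.0144
gripper_force: 80.5
```

Emit:
move_arm --series "0 0 -0.2 -8 -1; 0 0 -0.2 -17 -1; 0 0 -0.2 -26 -1; 0 0 -0.2 -35 -1; 0 0 -0.2 -44 -1; 0 0 -0.2 -53 -1; 0 0 -0.2 -58 -1; 0 0 -0.2 -58 -1"

```text
time_s: 4.32
position: [0.6941, -0.0599, 0.1278]
tool_rot: [[-0.978, 0.209, 0.002], [0.209, 0.978, -0.001], [-0.002, -0.001, -1.0]]
ft_force: [2.5, -3.4, -1.3]
grip_width: 0.0144
gripper_force: 79.5
```

Emit:
move_arm --series "0 0 0 0 0.2; 0 0 0 0 0.2; 0 0 0 0 0.2; 0 0 -5 0 0.2; 0 0 -10 0 0.2; 0 0 -10 0 0.2" --force 60

```text
time_s: 5.08
position: [0.6948, -0.0591, 0.2323]
tool_rot: [[-0.978, 0.208, 0.009], [0.208, 0.978, -0.002], [-0.009, -0.0, -1.0]]
ft_force: [0.9, 0.0, -1.1]
grip_width: 0.0512
gripper_force: 0.0
```

Run:
```python
from h import *
s=observe();print(s['position'])
w=pic('wrist','w2.png')
for t in ['tray_handle','knob_grip']: print([(np.round(r['point'],3).tolist(),round(r['score'],2)) for r in spotter.mark_of(t,'wrist')])
m=spotter.cut_out('tray_handle','side')
b=optics.get_image('side')
print([(np.round(r['point'],3).tolist(),round(r['score'],2)) for r in spotter.mark_of('tray_handle','side')])
print(shift([0.575,0.0145,0.18]))
```

```text
[ 0.69477289 -0.05914527  0.23233587]
[([0.575, 0.017, 0.081], 0.87)]
[([0.693, -0.062, 0.137], 0.91)]
[([0.574, 0.016, 0.08], 0.55)]
[13.09  4.73  4.61]
```

View pics/w2.png

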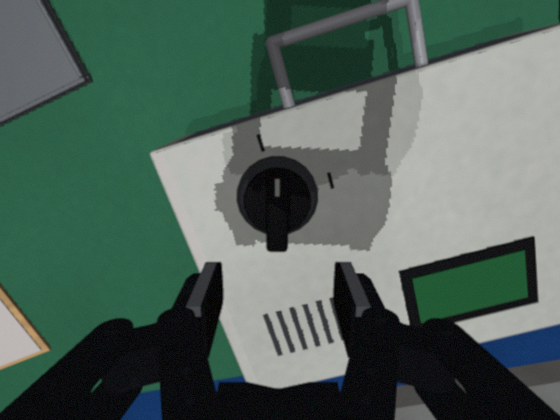

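The knob is released (bar at (277,215), now nearly along the tester's x). Now over the handle, at (345,25) in this view.

Emit:
move_arm --series "2 1 0 10 -0.05; 5 2 0 20 -0.05; 8 3 0 30 -0.05; 11 4 1 40 -0.05; 13.1 4.9 2 50 -0.05; 13.1 4.9 3 60 -0.05; 13.1 4.9 4.6 70 -0.05; 13.1 4.9 4.6 73 -0.05"

```text
time_s: 6.38
position: [0.5748, 0.0163, 0.1794]
tool_rot: [[-0.084, 0.996, -0.004], [0.996, 0.084, 0.001], [0.001, -0.004, -1.0]]
ft_force: [-0.5, 0.4, 0.7]
grip_width: 0.0404
gripper_force: 0.0
```

Run:
```python
from h import *
s=observe();print(s['position'])
w=pic('wrist','w3.png')
for c in ['wrist','side']: print([(np.round(r['point'],3).tolist(),round(r['score'],2)) for r in spotter.mark_of('tray_handle',c)])
```

```text
[0.5748468  0.01628321 0.17944654]
[([0.571, 0.016, 0.081], 0.7)]
[([0.574, 0.016, 0.08], 0.55)]
```

View pics/w3.png

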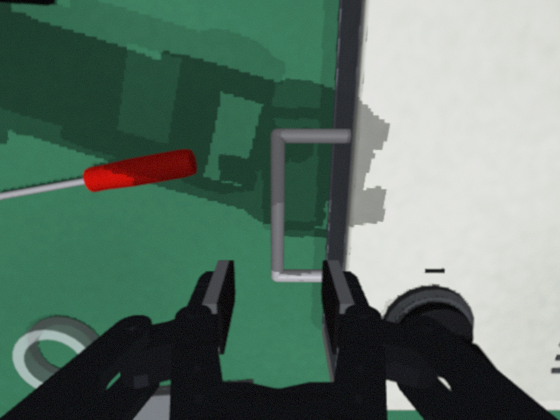

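The handle bar (278,205) lies centred between the fingers, with the driver clear to the left at (140,170). I descend and grip the bar.

Emit:
move_arm --series "0 0 5 0 -0.05; 0 0 10 0 -0.05; 0 0 11.8 0 -0.05; 0 0 11.8 0 -1; 0 0 11.8 0 -1; 0 0 11.8 0 -1; 0 0 11.8 0 -1" --force 60

```text
time_s: 7.4
position: [0.5739, 0.0159, 0.0639]
tool_rot: [[-0.088, 0.996, -0.004], [0.996, 0.088, -0.0], [-0.0, -0.004, -1.0]]
ft_force: [-7.3, -2.7, -1.4]
grip_width: 0.0079
gripper_force: 58.4
```

Run:
```python
from h import *
w=optics.get_image('scene')
m=spotter.cut_out('driver','side');im=optics.get_image('side')
for r in m:
    ys,xs=np.nonzero(r['pixels']);P=ray(im,np.c_[xs,ys],0.012);print(r['score'],len(xs),P.min(0),P.max(0))
```

```text
0.52 293 [0.39950594 0.00086749 0.012     ] [0.49923291 0.04451301 0.012     ]
```

Emit:
move_arm --series "0 -1.5 0 0 -1; 0 -3.5 0 0 -1; 0 -5.5 0 0 -1; 0 -7.5 0 0 -1; 0 -9.5 0 0 -1; 0 -11 0 0 -1; 0 -12 0 0 -1; 0 -12 0 0 -1"

```text
time_s: 8.55
position: [0.4554, 0.0061, 0.0638]
tool_rot: [[-0.087, 0.996, -0.001], [0.996, 0.087, 0.001], [0.001, -0.001, -1.0]]
ft_force: [-3.0, 4.7, -3.1]
grip_width: 0.0074
gripper_force: 59.7
```

Emit:
move_arm --series "0 -0.7 0 0 -1; 0 -1.3 0 0 -1; 0 -2 0 0 -1; 0 -2.5 0 0 -1; 0 -2.8 0 0 -1; 0 -2.8 0 0 -1; 0 -2.8 0 0 -1"

```text
time_s: 9.43
position: [0.4294, 0.004, 0.0638]
tool_rot: [[-0.087, 0.996, 0.002], [0.996, 0.087, 0.001], [0.001, 0.002, -1.0]]
ft_force: [3.0, 10.1, -6.5]
grip_width: 0.0077
gripper_force: 59.5
```

Emit:
move_arm --series "0 0 0 0 0.2; 0 0 0 0 0.2; 0 0 0 0 0.2; 0 0 -5 0 0.2; 0 0 -11 0 0.2; 0 4 -17 0 1; -4 10 -21 0 1; -4 11 -21 0 1"

```text
time_s: 10.42
position: [0.5432, -0.0281, 0.2756]
tool_rot: [[-0.087, 0.996, 0.004], [0.996, 0.087, -0.001], [-0.002, 0.004, -1.0]]
ft_force: [-0.6, -0.5, -0.4]
grip_width: 0.085
gripper_force: 0.0
```

Run:
```python
from h import *
s=observe();print(s['position'])
w=pic('wrist','w4.png')
for c in ['wrist','side','scene']:
  for t in ['tray_handle','tray_floor','tested_cell','tester','knob_grip','driver']: print(c,t,[(np.round(r['point'],3).tolist(),round(r['score'],2)) for r in spotter.mark_of(t,c)])
```

```text
[ 0.54317181 -0.02813425  0.27558472]
wrist tray_handle [([0.429, 0.003, 0.082], 0.77)]
wrist tray_floor [([0.559, 0.02, 0.019], 0.76)]
wrist tested_cell []
wrist tester [([0.621, 0.014, 0.001], 0.92)]
wrist knob_grip [([0.694, -0.061, 0.136], 0.72)]
wrist driver [([0.381, 0.011, -0.001], 0.72)]
side tray_handle [([0.574, 0.015, 0.08], 0.73), ([0.626, 0.016, -0.0], 0.42)]
side tray_floor []
side tested_cell []
side tester [([0.62, 0.019, -0.003], 0.81)]
side knob_grip [([0.697, -0.06, 0.133], 0.55), ([0.582, 0.408, 0.001], 0.42)]
side driver [([0.398, 0.007, 0.0], 0.52)]
scene tray_handle [([0.578, 0.016, 0.083], 0.64)]
scene tray_floor []
scene tested_cell []
scene tester [([0.625, 0.018, -0.002], 0.79)]
scene knob_grip [([0.692, -0.061, 0.132], 0.9), ([0.476, -0.324, -0.005], 0.17)]
scene driver [([0.694, -0.06, 0.136], 0.59), ([0.399, 0.008, -0.002], 0.55)]
```

View pics/w4.png

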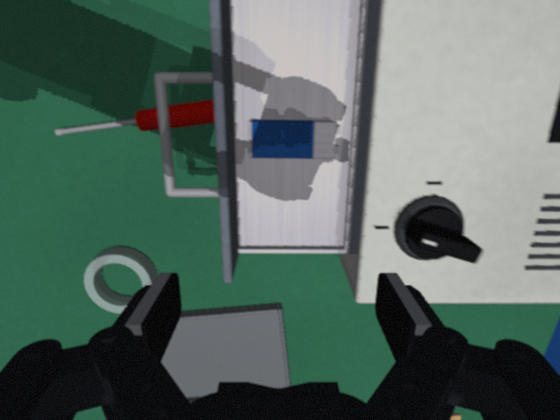

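The tray is out. The tested cell lies in it at (293,139) with its studs to the right. The driver was nudged by about 18 mm, under the limit. Next I measure the cell and the floor.

Run:
```python
from h import *
w=optics.get_image('wrist')
for t in ['cell_a','tested_cell']:
  for r in spotter.cut_out(t,'wrist'):
    m=r['pixels'];ys,xs=np.nonzero(m);print(t,r['score'],len(xs),xs.min(),xs.max(),ys.min(),ys.max())
    if 1000<len(xs)<6000: print(fit([(w,m)],(.55,.02),.096,.04,.016,.04,0,[.08]))
print(spotter.mark_of('cell_a','wrist'))
print('top',ray(w,[(251,120),(251,158),(334,121),(334,159)],.04))
print('floor',ray(w,[(238,248),(345,250)],.016))
P=box(.559,.02,.0794,.135,.29,.016,.017);print(proj(w,P[::2]).round())
P=box(.551,.012,.0794,.135,.29,.016,.017);print(proj(w,P[::2]).round())
a=w['pixels'];cv2.imwrite('pics/c4.png',cv2.resize(a[90:270,210:390],None,fx=3.3,fy=3.3,interpolation=cv2.INTER_CUBIC))
```

```text
tested_cell 0.76 3455 248 341 120 159
(array([0.55493259, 0.00702047, 0.07779053]), np.float64(0.9345310934988234))
[{'point': [0.3433, -0.2039, 0.0008], 'score': 0.38}]
top [[ 0.50771209  0.02511478  0.04      ]
 [ 0.51030154 -0.01572396  0.04      ]
 [ 0.59633506  0.03190578  0.04      ]
 [ 0.6020397  -0.00873313  0.04      ]]
floor [[ 0.49945049 -0.13788299  0.016     ]
 [ 0.63700127 -0.12856883  0.016     ]]
[[241. 243.]
 [234. -20.]
 [347. 243.]
 [367. -18.]]
[[235. 248.]
 [226. -11.]
 [340. 249.]
 [358. -10.]]
```

View pics/c4.png

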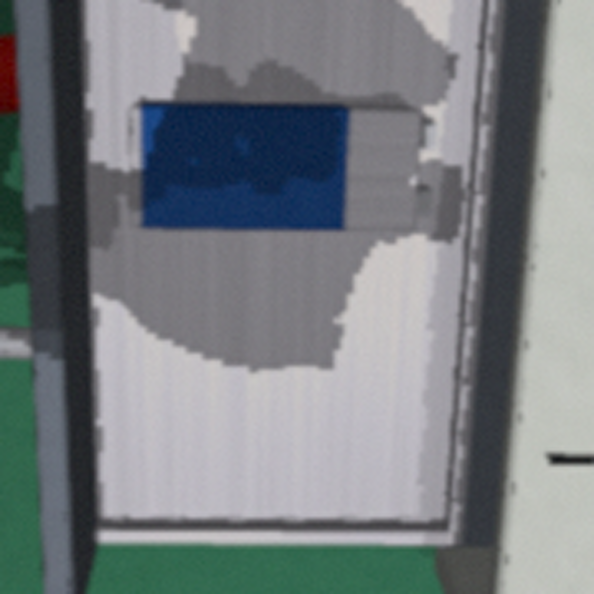

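Emit:
move_arm --series "1 0.5 0 -10 1; 2 1 0 -20 1; 3.5 1.4 0 -30 1; 3.5 1.4 2 -40 1; 3.5 1.4 4 -50 1; 3.5 1.4 6 -60 1; 3.5 1.4 8 -70 1; 3.5 1.4 10 -80 1"

```text
time_s: 12.58
position: [0.5522, 0.009, 0.1727]
tool_rot: [[-0.997, 0.081, 0.0], [0.081, 0.997, -0.0], [-0.0, -0.0, -1.0]]
ft_force: [0.5, -0.4, -0.5]
grip_width: 0.0853
gripper_force: 0.0
```

Emit:
move_arm --series "0 0 1 -9.6 0.6; 0 0 1 -9.6 0.6; 0 0 1 -9.6 0.6"

```text
time_s: 12.95
position: [0.5525, 0.009, 0.1639]
tool_rot: [[-0.997, -0.077, 0.001], [-0.077, 0.997, -0.0], [-0.001, -0.0, -1.0]]
ft_force: [-0.9, 0.4, 0.9]
grip_width: 0.0682
gripper_force: 0.0
```

Run:
```python
from h import *
s=observe();print(s['position'],np.round(s['tool_rot'],3).tolist())
w=pic('wrist','w5.png')
for r in spotter.cut_out('tested_cell','wrist'):
    m=r['pixels'];ys,xs=np.nonzero(m);print(r['score'],len(xs))
    if 3000<len(xs)<30000: print(fit([(w,m)],(.555,.008),.096,.04,.016,.04,0,[.08]))
print(shift([.5545,.0078,.0195]))
```

```text
[0.5524969  0.00898742 0.16386621] [[-0.997, -0.077, 0.001], [-0.077, 0.997, -0.0], [-0.001, -0.0, -1.0]]
0.71 5778
(array([0.55555173, 0.00652415, 0.076379  ]), np.float64(0.9597324871729175))
[-0.18 -0.13 14.44]
```

View pics/w5.png

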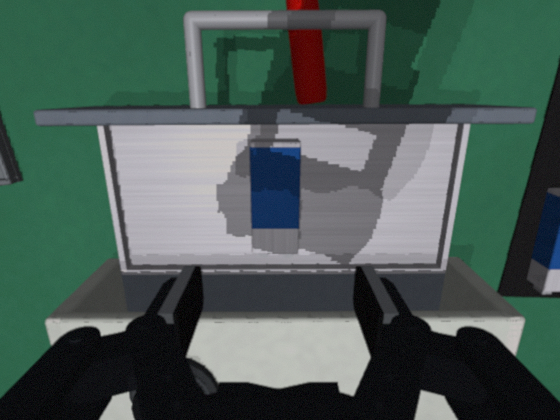

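The wrist view shows the tested cell at (275,197), aligned with the tool, between the fingers. I grasp it.

Emit:
move_arm --series "-0.3 -0.2 5 0 0.6; -0.3 -0.2 10 0 0.6; -0.3 -0.2 13 0 0.6; -0.3 -0.2 14.3 0 0.6; -0.3 -0.2 14.3 0 -1; -0.3 -0.2 14.3 0 -1; -0.3 -0.2 14.3 0 -1; -0.3 -0.2 14.3 0 -1" --force 50

```text
time_s: 14.05
position: [0.5562, 0.0072, 0.0218]
tool_rot: [[-0.997, -0.08, 0.003], [-0.08, 0.997, -0.0], [-0.003, -0.001, -1.0]]
ft_force: [0.2, -0.2, 6.1]
grip_width: 0.039
gripper_force: 51.8
```

Run:
```python
from h import *
w=optics.get_image('wrist')
print('rear corners',ray(w,[(122,267),(443,267)],.016))
im=optics.get_image('scene')
for t in ['out_tray']:
  print(spotter.mark_of(t,'scene'))
  for r in spotter.cut_out(t,'scene')[:1]: print(fit([(im,r['pixels'])],(.477,-.323),.21,.16,0,.015))
```

```text
rear corners [[ 0.56097803 -0.06836463  0.016     ]
 [ 0.54821875  0.08746423  0.016     ]]
[{'point': [0.478, -0.3221, -0.0033], 'score': 0.6}, {'point': [0.6248, 0.0189, 0.0012], 'score': 0.4}]
(array([ 0.47374167, -0.32750829,  0.17382057]), np.float64(0.9362581936247981))
```

Emit:
move_arm --series "0 0 -6 0 -1; 0 0 -12 0 -1; 1 -4 -13 0 -1; 3 -10 -13 0 -1; 5 -16 -13 0 -1; 7 -22 -13 0 -1; 9 -28 -13 0 -1; 10.5 -32.4 -13 0 -1"

```text
time_s: 15.25
position: [0.4756, -0.3263, 0.1506]
tool_rot: [[-0.997, -0.079, 0.0], [-0.079, 0.997, -0.0], [-0.0, -0.0, -1.0]]
ft_force: [0.9, -0.1, -2.2]
grip_width: 0.0391
gripper_force: 51.9
```

Emit:
move_arm --series "0 0 0 0 -1; 0 0 4 0 -1; 0 0 9 0 -1; 0 0 12 0 -1; 0 0 12 0 -1"

```text
time_s: 15.88
position: [0.4761, -0.3223, 0.0288]
tool_rot: [[-0.997, -0.081, -0.003], [-0.081, 0.997, 0.003], [0.003, 0.004, -1.0]]
ft_force: [-0.0, 0.7, -1.9]
grip_width: 0.0388
gripper_force: 51.8
```

Emit:
move_arm --series "0 0 1 0 -1; 0 0 1.7 0 -1; 0 0 1.7 0 -1; 0 0 1.7 0 0.3; 0 0 1.7 0 0.3; 0 0 1.7 0 0.3; 0 0 -5 0 0.5; 0 0 -11 0 0.8"

```text
time_s: 16.88
position: [0.4765, -0.3239, 0.1397]
tool_rot: [[-0.997, -0.08, -0.001], [-0.08, 0.997, 0.001], [0.001, 0.001, -1.0]]
ft_force: [0.1, 0.5, 0.1]
grip_width: 0.0767
gripper_force: 0.0
```

Run:
```python
from h import *
im=optics.get_image('scene');sd=optics.get_image('side');w=optics.get_image('wrist')
for c in ['scene','side','wrist']:
  print(c,[(np.round(r['point'],3).tolist(),round(r['score'],2)) for r in spotter.mark_of('cell_a',c)])
  print(c,'tested',[(np.round(r['point'],3).tolist(),round(r['score'],2)) for r in spotter.mark_of('tested_cell',c)])
x=lambda a:cv2.resize(a,(400,300))
cv2.imwrite('pics/m6.png',np.vstack([np.hstack([x(im['pixels']),x(w['pixels'])]),np.hstack([x(sd['pixels']),x(sd['pixels'])])]))
```

```text
scene [([0.576, 0.286, 0.004], 0.95), ([0.799, 0.304, -0.001], 0.84), ([0.592, 0.53, 0.004], 0.84), ([0.579, 0.402, 0.001], 0.79), ([0.436, 0.389, 0.007], 0.71), ([0.559, 0.01, 0.011], 0.24)]
scene tested [([0.478, -0.324, 0.008], 0.78), ([0.345, -0.199, 0.001], 0.21)]
side [([0.799, 0.306, 0.001], 0.94), ([0.581, 0.406, 0.004], 0.92), ([0.591, 0.531, 0.002], 0.91), ([0.58, 0.281, -0.002], 0.65), ([0.437, 0.39, -0.001], 0.6)]
side tested [([0.336, 0.174, 0.0], 0.41)]
wrist []
wrist tested [([0.471, -0.327, 0.006], 0.84)]
```

View pics/m6.png

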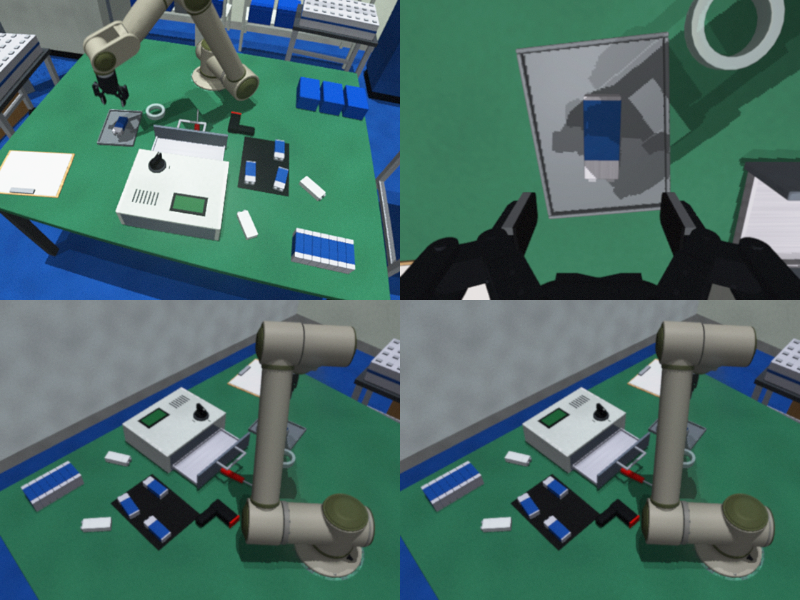

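The tested cell lies flat in the out-tray (wrist tile (603,137)). The three waiting cells are unmoved. On to the first mat cell.

Emit:
move_arm --series "-1 4 -5 0 0.5; -2 10 -6 0 0.5; -4 16 -6 0 0.5; -6 22 -6 0 0.5; -8 28 -6 0 0.5; -10 34 -6 0 0.5; -12 40 -6 0 0.5; -13 46 -6 0 0.5"

```text
time_s: 18.32
position: [0.5694, 0.144, 0.1973]
tool_rot: [[-0.997, -0.08, -0.001], [-0.08, 0.997, -0.0], [0.001, 0.0, -1.0]]
ft_force: [-0.2, 0.4, -1.0]
grip_width: 0.0639
gripper_force: 0.0
```

Emit:
move_arm --series "-1 5 0 0 0.5; -2 10 0 0 0.5; -2.1 13.7 0 0 0.5; -2.1 13.7 0 0 0.5; -2.1 13.7 0 0 0.5"

```text
time_s: 18.95
position: [0.579, 0.2796, 0.1976]
tool_rot: [[-0.997, -0.08, -0.001], [-0.08, 0.997, -0.001], [0.001, -0.001, -1.0]]
ft_force: [-0.2, 0.2, -0.6]
grip_width: 0.0639
gripper_force: 0.0
```

```bash
cat >> h.py <<'E'
def look(thing='cell_a',z0=.003):
    w=optics.get_image('wrist');out=[]
    for r in spotter.cut_out(thing,'wrist'):
        m=r['pixels'];ys,xs=np.nonzero(m)
        if 600<len(xs)<40000:
            g=ray(w,[(xs.mean(),ys.mean())],z0+.02)[0]
            p,q=fit([(w,m)],g[:2],.096,.04,z0,z0+.024,0,[-.3,0,.3])
            out.append((p.round(4).tolist(),round(q,2),len(xs),int(xs.mean()),int(ys.mean())))
    return w,out
E
python3 - <<'E'
from h import *
s=observe();print(s['position'],np.round(s['tool_rot'],3).tolist())
w,o=look();print(*o,sep='\n');cv2.imwrite('pics/w7.png',w['pixels'])
print([(np.round(r['point'],3).tolist(),round(r['score'],2)) for r in spotter.mark_of('cell_a','wrist')])
E
```

```text
[0.57900691 0.27956219 0.19755132] [[-0.997, -0.08, -0.001], [-0.08, 0.997, -0.001], [0.001, -0.001, -1.0]]
([0.5798, 0.2815, 0.1091], np.float64(0.96), 4380, 279, 181)
([0.7978, 0.3016, 0.5142], np.float64(0.78), 2588, 277, 356)
([0.5889, 0.5281, 0.9181], np.float64(0.96), 4515, 520, 208)
([0.5793, 0.404, -0.1081], np.float64(0.94), 4970, 404, 191)
([0.437, 0.3872, 0.0217], np.float64(0.95), 5056, 415, 44)
[([0.588, 0.532, 0.0], 0.91), ([0.796, 0.299, -0.003], 0.83), ([0.434, 0.385, 0.002], 0.8), ([0.581, 0.409, 0.002], 0.65)]
```

View pics/w7.png

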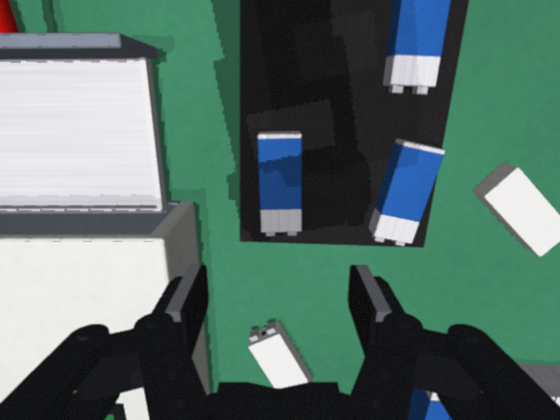

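The view shows the three blue cells on the mat at (280,183), (407,192) and (418,45), all with studs down in the picture (+x). I grasp the first, at (280,183).

Emit:
move_arm --series "-0.1 0.2 6 -1.6 0.5; -0.1 0.2 12 -1.6 0.5; -0.1 0.2 17 -1.6 0.5; -0.1 0.2 18.8 -1.6 0.5; -0.1 0.2 18.8 -1.6 -1; -0.1 0.2 18.8 -1.6 -1; -0.1 0.2 18.8 -1.6 -1; -0.1 0.2 18.8 -1.6 -1"

```text
time_s: 20.1
position: [0.5807, 0.2825, 0.0121]
tool_rot: [[-0.994, -0.108, 0.003], [-0.108, 0.994, 0.001], [-0.003, 0.0, -1.0]]
ft_force: [-0.7, 0.3, 7.2]
grip_width: 0.0388
gripper_force: 53.5
```

Emit:
move_arm --series "0 0 -6 0 -1; 0 0 -12 0 -1; 0.5 -4 -14 0 -1; 1.5 -10 -14 0 -1; 2.5 -16 -14 0 -1; 3.5 -22 -14 0 -1; 4.5 -28 -14 1 -1; 5.4 -33 -14 1.7 -1"

```text
time_s: 21.1
position: [0.5614, -0.0538, 0.1508]
tool_rot: [[-0.997, -0.077, 0.001], [-0.077, 0.997, -0.0], [-0.001, -0.0, -1.0]]
ft_force: [1.2, 0.2, -1.8]
grip_width: 0.0387
gripper_force: 52.5
```

Run:
```python
from h import *
print(shift([.564,-.067,.025]))
w=optics.get_image('wrist');cv2.imwrite('pics/w8.png',w['pixels'])
print(observe()['position'])
```

```text
[-0.14 -1.33 12.58]
[ 0.5614469  -0.05907645  0.15070956]
```

View pics/w8.png

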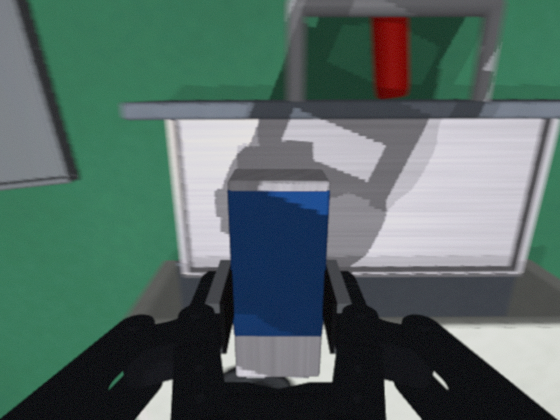

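The held cell is in front of the tray; the tray's right-hand slot (image left, about (215,200)) is free. I place it.

Emit:
move_arm --series "-0.2 -0.7 0 0 -1; -0.2 -0.7 5 0 -1; -0.2 -0.7 9 0 -1; -0.2 -0.7 11.5 0 -1; -0.2 -0.7 12.5 0 -1; -0.2 -0.7 12.5 0 -1; -0.2 -0.7 12.5 0 -1"

```text
time_s: 22.02
position: [0.5648, -0.058, 0.026]
tool_rot: [[-0.997, -0.079, 0.001], [-0.079, 0.997, -0.0], [-0.001, -0.0, -1.0]]
ft_force: [-1.0, 0.1, -2.3]
grip_width: 0.039
gripper_force: 52.5
```

Emit:
move_arm --series "0 0 0 0 0.2; 0 0 0 0 0.2; 0 0 0 0 0.2; 0 0 -5 0 0.2; 0 0 -11 0 0.2; 0 4 -16 0 0.2; 0 4 -16 0 0.2; 0 4 -16 0 0.2"

```text
time_s: 23.02
position: [0.5609, -0.0186, 0.1846]
tool_rot: [[-0.997, -0.079, -0.001], [-0.079, 0.997, 0.0], [0.001, 0.0, -1.0]]
ft_force: [-0.2, -0.4, 0.1]
grip_width: 0.0512
gripper_force: 0.0
```

Run:
```python
from h import *
print(observe()['position'])
w,o=look(z0=.016);print(*o,sep='\n');cv2.imwrite('pics/w9.png',w['pixels'])
print([(np.round(r['point'],3).tolist(),round(r['score'],2)) for r in spotter.mark_of('tray_floor','wrist')])
```

```text
[ 0.56086921 -0.01859011  0.18459281]
([0.773, 0.325, 0.9638], np.float64(0.42), 696, 535, 381)
([0.5638, -0.0582, 0.0732], np.float64(0.95), 5202, 232, 186)
[([0.561, 0.018, 0.02], 0.59)]
```

View pics/w9.png

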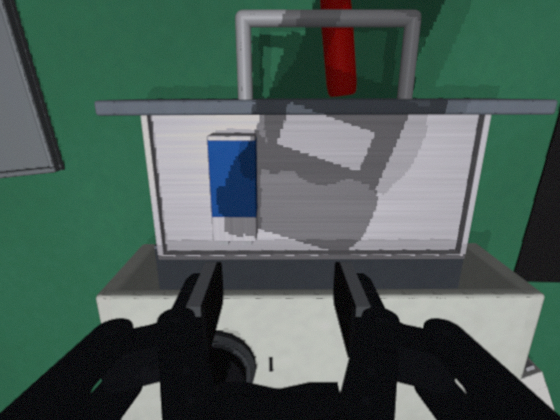

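The first cell lies flat in the tray at (232,186), studs to the machine. Next is the cell at world (0.579, 0.404).

Emit:
move_arm --series "-0.6 5 0 0 0.5; -1.3 11 0 2 0.5; -2.1 17 0 4 0.5; -2.9 23 0 6 0.5; -3.6 29 0 8 0.5; -4.3 35 0 10.7 0.5; -5.2 40 0 10.7 0.5; -5.2 42 0 10.7 0.5"

```text
time_s: 24.18
position: [0.5799, 0.4063, 0.183]
tool_rot: [[-0.994, 0.106, -0.002], [0.106, 0.994, -0.001], [0.002, -0.001, -1.0]]
ft_force: [-0.2, -0.8, -0.3]
grip_width: 0.0639
gripper_force: 0.0
```

Emit:
move_arm --series "0 0 0 0 0.5; 0 0 0 0 0.5"

```text
time_s: 24.42
position: [0.5805, 0.4029, 0.1846]
tool_rot: [[-0.994, 0.109, -0.001], [0.109, 0.994, -0.001], [0.001, -0.001, -1.0]]
ft_force: [0.0, -0.7, -0.5]
grip_width: 0.064
gripper_force: 0.0
```

Run:
```python
from h import *
s=observe();print(s['position'],np.round(s['tool_rot'],3).tolist())
w,o=look();print(*o,sep='\n')
print(shift([.5793,.404,.0105]))
```

```text
[0.58050798 0.402897   0.18462134] [[-0.994, 0.109, -0.001], [0.109, 0.994, -0.001], [0.001, -0.001, -1.0]]
([0.5796, 0.4041, -0.1278], np.float64(0.95), 4680, 279, 182)
([0.5889, 0.529, 0.9025], np.float64(0.95), 4861, 412, 178)
([0.4336, 0.3871, 0.0384], np.float64(0.94), 4008, 241, 38)
([0.7996, 0.3112, -0.0019], np.float64(0.42), 1490, 213, 366)
[ 0.14  0.11 17.48]
```

Emit:
move_arm --series "0.1 0.1 6 1 0.5; 0.1 0.1 12 1 0.5; 0.1 0.1 16 1 0.5; 0.1 0.1 17.5 1 0.5; 0.1 0.1 17.5 1 -1; 0.1 0.1 17.5 1 -1; 0.1 0.1 17.5 1 -1; 0.1 0.1 17.5 1 -1"

```text
time_s: 25.52
position: [0.58, 0.4056, 0.0122]
tool_rot: [[-0.992, 0.125, 0.003], [0.125, 0.992, 0.001], [-0.003, 0.001, -1.0]]
ft_force: [-0.6, -0.9, 6.2]
grip_width: 0.0386
gripper_force: 53.8
```

Run:
```python
from h import *
print(shift([.557,.0155,.15]))
```

```text
[ -2.64 -38.97 -13.83]
```

Emit:
move_arm --series "0 0 -6 0 -1; 0 0 -12 0 -1; -0.3 -5 -14 -2 -1; -0.7 -11 -14 -4 -1; -1.1 -17 -14 -6 -1; -1.5 -23 -14 -8 -1; -1.9 -29 -14 -10 -1; -2.3 -34 -14 -11.7 -1"

```text
time_s: 26.52
position: [0.559, 0.0631, 0.1506]
tool_rot: [[-0.997, -0.079, 0.0], [-0.079, 0.997, -0.0], [-0.0, -0.0, -1.0]]
ft_force: [1.2, -1.2, -2.8]
grip_width: 0.0384
gripper_force: 52.8
```

Emit:
move_arm --series "0.6 -4.9 0 0 -1; 0.6 -4.9 0 0 -1; 0.6 -4.9 0 0 -1"

```text
time_s: 26.9
position: [0.5572, 0.0161, 0.1504]
tool_rot: [[-0.997, -0.078, 0.0], [-0.078, 0.997, 0.0], [-0.0, 0.0, -1.0]]
ft_force: [0.0, -0.1, -2.7]
grip_width: 0.0385
gripper_force: 52.8
```

Run:
```python
from h import *
s=observe();print(s['position'],np.round(s['tool_rot'],3).tolist());print(shift([.557,.0155,.026]))
```

```text
[0.55721167 0.01614341 0.15044898] [[-0.997, -0.078, 0.0], [-0.078, 0.997, 0.0], [-0.0, 0.0, -1.0]]
[ 0.03 -0.07 12.44]
```

Emit:
move_arm --series "0 0 5 0 -1; 0 0 9 0 -1; 0 0 11.5 0 -1; 0 0 12.5 0 -1; 0 0 12.5 0 -1; 0 0 12.5 0 -1"

```text
time_s: 27.65
position: [0.5576, 0.0163, 0.026]
tool_rot: [[-0.997, -0.079, 0.001], [-0.079, 0.997, -0.0], [-0.001, -0.0, -1.0]]
ft_force: [-1.0, -0.9, -1.9]
grip_width: 0.0383
gripper_force: 52.8
```

Emit:
move_arm --series "0 0 0 0 0.2; 0 0 0 0 0.2; 0 0 0 0 0.2; 0 0 -5 0 0.2; 0 0 -11 0 0.2; 0 2 -16 0 0.2; 0 2 -16 0 0.2; 0 2 -16 0 0.2"

```text
time_s: 28.65
position: [0.5553, 0.0357, 0.1847]
tool_rot: [[-0.997, -0.079, -0.001], [-0.079, 0.997, 0.0], [0.001, 0.0, -1.0]]
ft_force: [0.0, -0.6, 0.6]
grip_width: 0.0513
gripper_force: 0.0
```

Run:
```python
from h import *
print(observe()['position'])
w,o=look(z0=.016);print(*o,sep='\n')
im=optics.get_image('scene');print([(np.round(r['point'],3).tolist(),round(r['score'],2)) for r in spotter.mark_of('cell_a','scene')])
print(shift([.4345,.387,.18]))
```

```text
[0.55532948 0.03573562 0.18465533]
([0.5575, 0.0162, 0.0803], np.float64(0.96), 5114, 255, 187)
([0.5651, -0.0576, 0.0643], np.float64(0.93), 5482, 173, 189)
[([0.435, 0.388, 0.002], 0.84), ([0.561, -0.055, 0.015], 0.84), ([0.592, 0.531, 0.007], 0.8), ([0.799, 0.307, -0.002], 0.77), ([0.558, 0.013, 0.015], 0.58)]
[ 9.31 35.98  0.45]
```

Emit:
move_arm --series "1 5 0 0 0.5; 2.5 11 0 1 0.5; 4 17 0 2 0.5; 6 23 0 3 0.5; 8 29 0 3 0.5; 9.3 34 0 3 0.5; 9.3 36 0 3 0.5; 9.3 36 0 3 0.5"

```text
time_s: 29.85
position: [0.4348, 0.3877, 0.1845]
tool_rot: [[-1.0, -0.027, -0.001], [-0.027, 1.0, -0.001], [0.001, -0.001, -1.0]]
ft_force: [-0.6, -0.1, -0.6]
grip_width: 0.0641
gripper_force: 0.0
```

Run:
```python
from h import *
w,o=look();w,o=look();s=observe();print(s['position'],np.round(s['tool_rot'],3).tolist());print(*o,sep='\n')
for p in o:
    if p[0][0]<.5:print(shift([*p[0][:2],.0105]))
```

```text
[0.43550693 0.38602811 0.18519595] [[-1.0, -0.024, -0.0], [-0.024, 1.0, -0.0], [0.0, -0.0, -1.0]]
([0.4339, 0.3868, 0.0366], np.float64(0.96), 4702, 278, 181)
[ 0.15  0.09 17.47]
```

Emit:
move_arm --series "0.1 0.1 6 -0.5 0.5; 0.1 0.1 12 -0.5 0.5; 0.1 0.1 16 -0.5 0.5; 0.1 0.1 17.5 -0.5 0.5; 0.1 0.1 17.5 -0.5 -1; 0.1 0.1 17.5 -0.5 -1; 0.1 0.1 17.5 -0.5 -1; 0.1 0.1 17.5 -0.5 -1"

```text
time_s: 31.05
position: [0.4344, 0.3886, 0.0118]
tool_rot: [[-0.999, -0.035, 0.002], [-0.035, 0.999, 0.001], [-0.002, 0.001, -1.0]]
ft_force: [-0.8, -0.7, 7.1]
grip_width: 0.0388
gripper_force: 52.6
```

Run:
```python
from h import *
s=observe();print(np.round(s['tool_rot'],3).tolist());print(shift([.5515,.089,.15]))
```

```text
[[-0.999, -0.035, 0.002], [-0.035, 0.999, 0.001], [-0.002, 0.001, -1.0]]
[-10.68 -30.34 -13.83]
```

Emit:
move_arm --series "0 0 -6 0 -1; 0 0 -12 0 -1; -2 -5 -14 0 -1; -4 -10.5 -14 -1 -1; -6 -16 -14 -2 -1; -8 -21.5 -14 -2.5 -1; -10 -27 -14 -2.5 -1; -10.7 -30.2 -14 -2.5 -1"

```text
time_s: 32.05
position: [0.552, 0.0877, 0.1505]
tool_rot: [[-0.997, -0.076, 0.001], [-0.076, 0.997, -0.0], [-0.001, -0.0, -1.0]]
ft_force: [-0.6, 0.6, -1.9]
grip_width: 0.039
gripper_force: 51.7
```

Emit:
move_arm --series "0 0 0 0 -1; 0 0 0 0 -1"

```text
time_s: 32.3
position: [0.5509, 0.0909, 0.1504]
tool_rot: [[-0.997, -0.079, -0.0], [-0.079, 0.997, 0.0], [0.0, 0.0, -1.0]]
ft_force: [-0.0, -0.3, -2.2]
grip_width: 0.0384
gripper_force: 51.7
```

Run:
```python
from h import *
s=observe();print(s['position'],np.round(s['tool_rot'],3).tolist());print(shift([.5515,.089,.026]))
```

```text
[0.55089029 0.09086302 0.15044101] [[-0.997, -0.079, -0.0], [-0.079, 0.997, 0.0], [0.0, 0.0, -1.0]]
[-0.05 -0.19 12.44]
```

Emit:
move_arm --series "-0.1 -0.2 5 0 -1; -0.1 -0.2 9 0 -1; -0.1 -0.2 11.5 0 -1; -0.1 -0.2 12.5 0 -1; -0.1 -0.2 12.5 0 -1; -0.1 -0.2 12.5 0 -1"

```text
time_s: 33.05
position: [0.5526, 0.0888, 0.0261]
tool_rot: [[-0.997, -0.079, 0.001], [-0.079, 0.997, -0.0], [-0.001, -0.0, -1.0]]
ft_force: [0.5, 0.1, -1.9]
grip_width: 0.0388
gripper_force: 51.7
```

Emit:
move_arm --series "0 0 0 0 0.2; 0 0 0 0 0.2; 0 0 0 0 0.2; 0 0 -5 0 0.2; 0 0 -11 0 0.2; 0 -7 -18 0 0.2; 0 -7.5 -20 0 0.2; 0 -7.5 -20 0 0.2"

```text
time_s: 34.05
position: [0.5596, 0.0116, 0.2287]
tool_rot: [[-0.997, -0.076, 0.007], [-0.076, 0.997, -0.002], [-0.007, -0.002, -1.0]]
ft_force: [0.5, -0.0, -0.7]
grip_width: 0.0513
gripper_force: 0.0
```

Run:
```python
from h import *
print(observe()['position'])
w,o=look(z0=.016);print(*o,sep='\n')
im=optics.get_image('scene');sd=optics.get_image('side')
for c in ['scene','side']:
  for t in ['cell_a','tested_cell']: print(c,t,[(np.round(r['point'],3).tolist(),round(r['score'],2)) for r in spotter.mark_of(t,c)])
x=lambda a:cv2.resize(a,(400,300))
cv2.imwrite('pics/m10.png',np.vstack([np.hstack([x(im['pixels']),x(sd['pixels'])]),np.hstack([x(w['pixels']),x(im['pixels'][140:270,120:320])])]))
print(shift([.429,.0035,.064]))
```

```text
[0.55956196 0.01158606 0.2287069 ]
([0.5584, 0.0161, 0.0802], np.float64(0.95), 3970, 282, 173)
([0.5661, -0.0581, 0.0715], np.float64(0.94), 4150, 209, 175)
([0.5518, 0.0881, 0.0796], np.float64(0.95), 4272, 354, 172)
([0.4944, 0.1038, -1.574], np.float64(0.12), 34424, 280, 149)
scene cell_a [([0.8, 0.302, 0.0], 0.84), ([0.557, 0.014, 0.014], 0.81), ([0.565, -0.054, 0.015], 0.8), ([0.588, 0.531, 0.008], 0.55), ([0.555, 0.088, 0.016], 0.51), ([0.462, -0.35, 0.007], 0.49)]
scene tested_cell [([0.463, -0.351, 0.01], 0.73)]
side cell_a [([0.561, 0.019, 0.013], 0.9), ([0.587, 0.529, 0.006], 0.79), ([0.552, 0.094, 0.014], 0.64), ([0.565, -0.06, 0.014], 0.59), ([0.797, 0.305, -0.004], 0.56)]
side tested_cell [([0.467, -0.35, 0.004], 0.74)]
[12.92 -0.04 16.07]
```

View pics/m10.png

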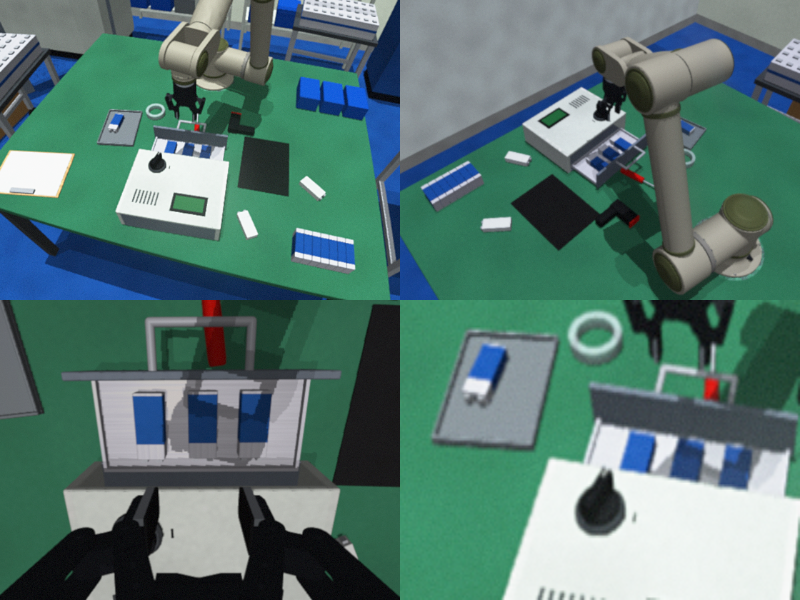

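All three waiting cells lie flat in the tray, at wrist tile (148,418), (202,418) and (253,418). The tested cell was knocked about 3 cm to (0.464,-0.351). It is still flat and well inside the out-tray (about -17 and -25 mm off centre), so I leave it. Now to the handle.

Emit:
move_arm --series "2 0 0 10 -0.05; 5 0 0 20 -0.05; 8 0 0 30 -0.05; 11 0 0 40 -0.05; 12.9 0 0 50 -0.05; 12.9 0 0 60 -0.05; 12.9 0 2 70 -0.05; 12.9 0 4 80 -0.05"

```text
time_s: 35.45
position: [0.4296, 0.0037, 0.1847]
tool_rot: [[-0.245, 0.969, 0.0], [0.969, 0.245, -0.0], [-0.0, 0.0, -1.0]]
ft_force: [0.1, -0.3, 0.4]
grip_width: 0.0407
gripper_force: 0.0
```

Emit:
move_arm --series "0 0 2 9.8 -0.05; 0 0 2 9.8 -0.05; 0 0 2 9.8 -0.05"

```text
time_s: 35.83
position: [0.43, 0.0035, 0.1659]
tool_rot: [[-0.086, 0.996, 0.001], [0.996, 0.086, -0.0], [-0.0, 0.001, -1.0]]
ft_force: [-0.0, -0.5, 0.5]
grip_width: 0.0406
gripper_force: 0.0
```

Run:
```python
from h import *
w=optics.get_image('wrist')
p=spotter.mark_of('tray_handle','wrist');print([(np.round(r['point'],3).tolist(),round(r['score'],2)) for r in p])
s=observe();print(s['position'],s['grip_width'],np.round(s['tool_rot'],3).tolist());print(shift([.429,.0035,.064]))
cv2.imwrite('pics/w11.png',w['pixels'])
```

```text
[([0.437, 0.005, 0.08], 0.9)]
[0.43003339 0.00341429 0.16603264] 0.04086334624810629 [[-0.084, 0.996, 0.001], [0.996, 0.084, -0.0], [-0.0, 0.001, -1.0]]
[ 0.02 -0.12 10.2 ]
```

View pics/w11.png

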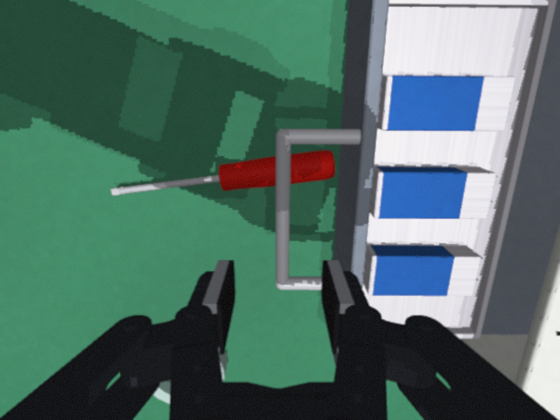

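The handle bar (284,210) is between the fingers, with the driver well below. I grip it and push the tray home.

Emit:
move_arm --series "0 0.2 5 0 -0.05; 0 0.2 9 0 -0.05; 0 0.2 10.3 0 -0.05; 0 0.2 10.3 0 -1; 0 0.2 10.3 0 -1; 0 0.2 10.3 0 -1; 0 0.2 10.3 0 -1" --force 60

```text
time_s: 36.8
position: [0.4324, 0.0034, 0.0632]
tool_rot: [[-0.082, 0.997, 0.002], [0.997, 0.082, -0.001], [-0.001, 0.002, -1.0]]
ft_force: [1.1, 0.8, 5.7]
grip_width: 0.0079
gripper_force: 59.0
```

Emit:
move_arm --series "0 1 0 0 -1; 0 2.5 0 0 -1; 0 4 0 0 -1; 0 5.5 0 0 -1; 0 7 0 0 -1; 0 8.5 0 0 -1; 0 10 0 0 -1; 0 11 0 0 -1"

```text
time_s: 37.8
position: [0.5419, 0.0124, 0.0633]
tool_rot: [[-0.082, 0.997, 0.001], [0.997, 0.082, -0.001], [-0.001, 0.001, -1.0]]
ft_force: [-1.9, -2.1, 7.4]
grip_width: 0.0077
gripper_force: 59.3
```

Emit:
move_arm --series "0 1 0 0 -1; 0 2 0 0 -1; 0 2.7 0 0 -1; 0 3.2 0 0 -1; 0 3.5 0 0 -1; 0 3.7 0 0 -1; 0 3.7 0 0 -1; 0 3.7 0 0 -1"

```text
time_s: 38.8
position: [0.574, 0.0151, 0.0632]
tool_rot: [[-0.083, 0.997, -0.01], [0.997, 0.083, -0.001], [-0.0, -0.01, -1.0]]
ft_force: [-21.1, -5.6, 19.2]
grip_width: 0.0074
gripper_force: 60.7
```

Emit:
move_arm --series "0 -0.3 0 0 -1; 0 -0.3 0 0 0; 0 -0.3 0 0 0; 0 -0.3 0 0 0; 0 -0.3 -5 0 0; 0 -0.3 -11 0 0; 0 -0.3 -16 0 0.2; 0 -0.3 -16 0 0.2"

```text
time_s: 39.8
position: [0.5766, 0.0153, 0.2263]
tool_rot: [[-0.082, 0.997, 0.008], [0.997, 0.082, -0.001], [-0.002, 0.008, -1.0]]
ft_force: [-0.4, 0.6, -0.4]
grip_width: 0.0515
gripper_force: 0.0
```

Run:
```python
from h import *
w=optics.get_image('wrist')
for t in ['tray_handle','knob_grip']:print([(np.round(r['point'],3).tolist(),round(r['score'],2)) for r in spotter.mark_of(t,'wrist')])
s=observe();print(s['position'],np.round(s['tool_rot'],3).tolist());print(shift([.6945,-.0595,.2]))
```

```text
[([0.576, 0.015, 0.081], 0.62)]
[([0.69, -0.061, 0.133], 0.75)]
[0.57472307 0.01552388 0.22109878] [[-0.082, 0.997, -0.002], [0.997, 0.082, 0.0], [0.001, -0.002, -1.0]]
[-8.46 11.33  2.08]
```

Emit:
move_arm --series "-1 1.5 0 -10 0.2; -2.5 3 0 -20 0.2; -4 5 0 -30 0.2; -5.5 7 0 -40 0.2; -7 9 0 -50 0.2; -8.5 11.3 0 -60 0.2; -8.5 11.3 0 -70 0.2; -8.5 11.3 2 -73 0.2"

```text
time_s: 40.95
position: [0.6952, -0.0603, 0.2011]
tool_rot: [[-0.978, 0.21, -0.0], [0.21, 0.978, 0.0], [0.0, 0.0, -1.0]]
ft_force: [-0.0, 0.5, -0.4]
grip_width: 0.0511
gripper_force: 0.0
```

Run:
```python
from h import *
w=optics.get_image('wrist');w=optics.get_image('wrist')
print([(np.round(r['point'],3).tolist(),round(r['score'],2)) for r in spotter.mark_of('knob_grip','wrist')])
s=observe();print(s['position'],np.round(s['tool_rot'],3).tolist());print(shift([.6945,-.0595,.127]))
cv2.imwrite('pics/w12.png',w['pixels'])
```

```text
[([0.693, -0.064, 0.138], 0.91), ([0.573, 0.016, 0.079], 0.61)]
[ 0.69412484 -0.05991172  0.19980686] [[-0.977, 0.214, -0.005], [0.214, 0.977, 0.001], [0.005, 0.0, -1.0]]
[-0.06  0.05  7.28]
```

View pics/w12.png

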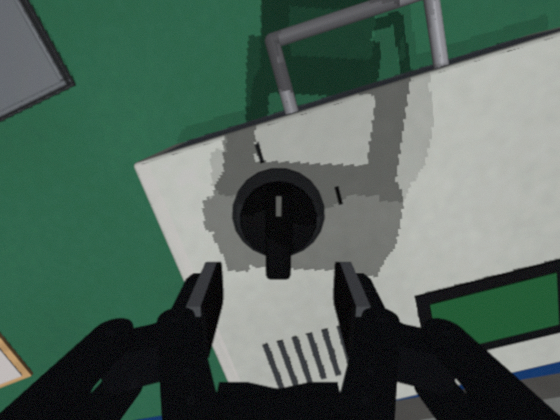

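The knob bar (278,235) is again centred and aligned between the fingers, and the tray is shut. I grip and turn it clockwise.

Emit:
move_arm --series "0 0 4 0 0.2; 0 0 7.3 0 0.2; 0 0 7.3 0 0.2; 0 0 7.3 0 -1; 0 0 7.3 0 -1; 0 0 7.3 0 -1; 0 0 7.3 0 -1; 0 0 7.3 0 -1" --force 80

```text
time_s: 42.1
position: [0.6955, -0.0601, 0.1315]
tool_rot: [[-0.977, 0.213, 0.004], [0.213, 0.977, -0.001], [-0.004, -0.0, -1.0]]
ft_force: [0.0, 0.3, 6.1]
grip_width: 0.0144
gripper_force: 79.0
```

Emit:
move_arm --series "0 0 -0.2 8 -1; 0 0 -0.2 17 -1; 0 0 -0.2 26 -1; 0 0 -0.2 35 -1; 0 0 -0.2 44 -1; 0 0 -0.2 53 -1; 0 0 -0.2 59 -1; 0 0 -0.2 59 -1"

```text
time_s: 43.1
position: [0.6954, -0.0601, 0.1316]
tool_rot: [[-0.321, 0.947, 0.002], [0.947, 0.321, -0.0], [-0.001, 0.002, -1.0]]
ft_force: [4.9, 0.4, -3.2]
grip_width: 0.0145
gripper_force: 79.3
```

Emit:
move_arm --series "0 0 0 0 -1; 0 0 0 0 0.2; 0 0 0 0 0.2; 0 0 0 0 0.2; 0 0 -5 0 0.2; 0 0 -10 0 0.2; 0 0 -10 0 0.2; 0 0 -10 0 0.2"

```text
time_s: 44.1
position: [0.6944, -0.06, 0.2305]
tool_rot: [[-0.321, 0.947, -0.001], [0.947, 0.321, 0.0], [0.001, -0.001, -1.0]]
ft_force: [0.3, -0.6, -1.0]
grip_width: 0.0512
gripper_force: 0.0
```

Run:
```python
from h import *
w=optics.get_image('wrist');im=optics.get_image('scene');sd=optics.get_image('side')
for c in ['scene','side','wrist']:
  for t in ['tray_handle','tested_cell','driver','tape','scanner']: print(c,t,[(np.round(r['point'],3).tolist(),round(r['score'],2)) for r in spotter.mark_of(t,c)])
x=lambda a:cv2.resize(a,(400,300))
cv2.imwrite('pics/m13.png',np.vstack([np.hstack([x(im['pixels']),x(sd['pixels'])]),np.hstack([x(w['pixels']),x(im['pixels'][140:270,120:320])])]))
```

```text
scene tray_handle [([0.576, 0.017, 0.079], 0.58)]
scene tested_cell [([0.465, -0.351, 0.008], 0.74)]
scene driver [([0.379, 0.011, -0.004], 0.79), ([0.465, -0.349, 0.009], 0.74)]
scene tape [([0.346, -0.203, 0.002], 0.64)]
scene scanner [([0.337, 0.174, 0.002], 0.83)]
side tray_handle [([0.573, 0.013, 0.081], 0.68), ([0.695, -0.062, 0.135], 0.45)]
side tested_cell [([0.469, -0.351, 0.005], 0.67)]
side driver [([0.381, 0.01, 0.0], 0.57)]
side tape [([0.341, -0.204, 0.004], 0.76)]
side scanner [([0.338, 0.175, 0.0], 0.79)]
wrist tray_handle [([0.574, 0.014, 0.084], 0.56)]
wrist tested_cell [([0.463, -0.352, 0.003], 0.95)]
wrist driver []
wrist tape [([0.621, 0.016, 0.001], 0.33)]
wrist scanner [([0.575, 0.012, 0.083], 0.55), ([0.459, -0.349, 0.007], 0.2)]
```

View pics/m13.png

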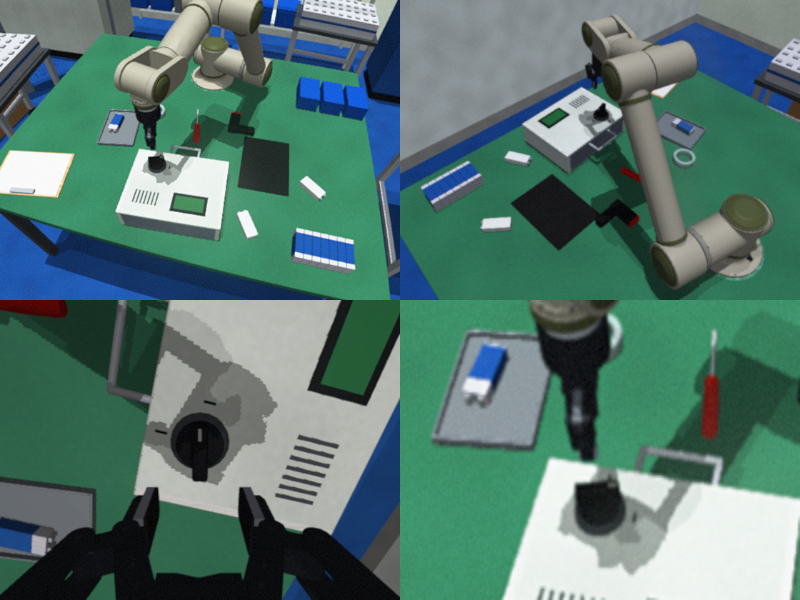

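The knob bar (200,455 in the wrist tile) stands at its clamped angle. The tray is shut and the gripper is clear of everything. I hand in.

```bash
python3 -c "
from rig import order
print(order.close_job())"
```

```text
the job is handed in; nothing more can be done
None
```

The job is handed in: tested cell in the out-tray, three waiting cells in the closed tester tray with studs to the machine, and the knob clicked back to clamped; the scanner and tape did not move, but the opening tray pushed the screwdriver about 18 mm (limit 40 mm).

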